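# Slide the tape-roll post into its hole in the lash-laying board

## Task

At the eyelash bench, the pale green laying board needs its second tape-roll post. Grip the blue-capped post that stands on the board and slide it across the board, without lifting it off or knocking it over, until its foot drops into the empty round hole; let go, leaving it upright and fully down in the hole. Leave the orange-capped post standing where it is and the grey-capped post in its hole.

Things in the scene. Friction and masses are not known exactly. Their poses are not given: they have to be found in the camera images.
- blue_post: The post to move: upright round post, 66 mm tall, 0.12 kg: bare aluminium shank 22 mm in diameter from the foot up to 40 mm, then a blue cap 30 mm in diameter and 26 mm tall (40 to 66 mm above the foot; grip it there, any yaw). It starts standing loose on the board's top. Origin: centre of its flat foot; z points up its axis.
- empty_hole: The empty one (either may be) of two blind round holes 130 mm apart in the board: 42 mm in diameter, 18 mm deep, flat dark floor. Origin: centre of its floor, z up. The board is a fixed, level, smooth pale green slab 220 x 260 mm, 26 mm thick, lying on the table: its top is 18 mm above this point. Nothing is raised on it but the three posts.
- orange_post: A bystander: same shape and size as the blue post but with an orange cap, standing loose on the board's top, at least 80 mm (centre to centre) from the blue one. Origin: centre of its foot, z up. Not to be disturbed.
- grey_post: A bystander: same shape and size but with a grey cap, already standing loose on the floor of the other hole. Origin: centre of its foot, z up. Not to be disturbed.

How it is judged:
By the outcome, as a careful person would: the job done as asked, in the order asked, and still so for the second after the job is handed in, with the robot touching nothing.
It also fails if it takes over 35 s, if anything falls off the work surface, if the arm or the gripper's body presses on something with over 40 N, if the wrist force passes 120 N, or if a joint passes its speed limit or range.

## Robot

A 6-joint arm with a two-finger parallel gripper is mounted at the origin on the work surface. World frame = base frame: x ahead of the robot, y to its left, z up, the work surface at z = 0. Lengths are in mm, angles in rad, forces in N, time in s.
With the tool pointing down it reaches from about 350 to 975 mm from the base axis. Payload 7.1 kg.
Tool frame: the origin (TCP) lies at the very end of the fingers, on their centre line; the grasp point (between the pads) lies 19 mm behind it; z points along the fingers, y is the direction in which the jaws open and shut (so a half turn about z gives the same grasp; the last joint's range is limited). The gripper opens to 88 mm and grips with 3 to 60 N. Pads are 20 mm wide; open, the fingers measure 115 mm over their backs; the gripper's body (75 mm by 178 mm) begins 61 mm behind the grasp point.
Start: joints at [1.296, 0.423, 1.63, -0, 1.089, -0.019], TCP at [158.106, 604.655, 222.675] pointing down, gripper open.
Joint ranges: [-3, 3], [-0.9, 2.11], [0.09, 2.58], [-1.31, 4.45], [0.11, 2.69], [-2.54, 2.54]. Speed limits (rad/s): [2.39, 2.39, 3.01, 3.14, 3.14, 3.14].

## Interface

Orientations are given as a rotation vector (axis times angle).
In Python, from workcell import * gives the robot as it stands.
- The arm moves only by the tool play_rows, never from a script. Its argument "plan" is text: rows parted by semicolons, each of 7 numbers parted by spaces: the finger opening in cm, from 0 to 8.78, then the shift along the tool's x, y, z in cm, then the turn, a rotation vector about the tool's x, y, z in degrees. A call has 1 to 20 rows; each row shifts and turns the commanded pose from where the row before left it, along the tool's axes as they then stand; what a row does not reach is not made up. A row lasts 1/8 s, in which the tool goes at most 62.5 mm and 10.7 degrees, less where a joint would pass 70% of its speed; a pose out of reach is approached as far as the arm can. A call is refused whole if a number of a shift passes 6.25 or a number of a turn 10.7, either way. A call with a gripper value outside its range is refused whole. The fingers move at their own pace and stop on an object; the grip force is fixed at half the most. Time passes only in rows, so rows that do not move let the fingers close. It gives the time, the measured TCP pose, the force and the opening at its end, in the units of the state.
- get_obs(): the state, without advancing time (a new reading comes with each control period).
- get_image(name): name is "scene" or "top" or "wrist"; returns a dict with "pixels" (400x640x3 uint8, red, green, blue), "range_z" (400x640 float32, mm along the optical axis (not along the pixel's ray), 0 where there is no reading), "fx", "fy", "cx", "cy" (pixels), "eye" and "attitude" of the camera in the world. Camera axes: x right, y down, z forward; pixel columns grow to the right and rows downward; lengths in mm; the calibration is good to about 2 mm. The wrist camera is an equidistant fisheye: a pixel r from the principal point sees the ray r / f radians off the axis. A picture is of the moment at which its call begins.
- close_job(): hands the job in, once; it reports no verdict.
The state is a dict: "t": time; "qpos": joint angles; "qvel": joint speeds; "joint_torque": joint torques, N m; "ee_pos": TCP position; "orientation": TCP orientation; "ft_force": force on the tool from outside, world axes, zero at the start; "moment": the same for the moment, N m; "width": finger opening in mm.
Only numpy, scipy, OpenCV 4.12 (cv2) and the standard library are available. Lean on these libraries where they do the work, as an engineer would, in place of code of your own. Each camera call takes 0.05 s, during which the arm holds its last target. There are 200 camera calls.

## Working session

There is one attempt and no reset: what is moved stays moved. The work goes in short steps, Python scripts to look and compute and a tool call to move; the robot and the scene stay as the last step left them, time stands still between calls to the robot, and variables do not carry over. Pictures are saved under pics/ and viewed, about 8 in all and at most 12, crops included, and the job is handed in when it is done.

Besides the shell and the picture viewer there is one more tool, called after "Emit:" as name(argument=value, ...) on one line, values as JSON. play_rows: Moves the arm, as the interface text tells. Its arguments: {"type":"object","properties":{"plan":{"type":"string"}},"required":["plan"]}

```bash
mkdir -p pics
cat > h.py <<'E'
from workcell import *
import numpy as np, cv2
from scipy.spatial.transform import Rotation as R
def rot(a):
    a=np.asarray(a,float)
    return a if a.shape==(3,3) else (R.from_rotvec(a).as_matrix() if a.size==3 else R.from_quat(a).as_matrix())
def grab(n,f):
    im=get_image(n); cv2.imwrite('pics/'+f,im['pixels'][:,:,::-1]); return im
def cloud(im):
    z=im['range_z']; v,u=np.mgrid[:z.shape[0],:z.shape[1]]
    p=np.stack([(u-im['cx'])/im['fx']*z,(v-im['cy'])/im['fy']*z,z],-1)
    return p@rot(im['attitude']).T+np.array(im['eye'])
E
python3 - <<'E'
from h import *
o=get_obs(); print({k:np.round(o[k],3) for k in ('t','ee_pos','orientation','width','ft_force')})
for n in('top','scene'):
    im=grab(n,n+'1.png'); print(n,np.round(im['eye']),np.asarray(im['attitude']),im['fx'])
    P=cloud(im); np.savez(n+'1.npz',P=P,px=im['pixels'])
E
```

```text
{'t': np.float64(0.0), 'ee_pos': array([157.993, 604.138, 221.923]), 'orientation': array([-4.010e-01, -3.116e+00,  2.000e-03]), 'width': np.float64(87.902), 'ft_force': array([-0.208, -0.191, -0.694])}
top [517.  36. 685.] [-2.21158005  2.14005109 -0.20220725] 385.3426512520603
scene [ 987. -115.  552.] [-2.02799805 -1.40576166  0.5507668 ] 482.2582283918116
```

View pics/top1.png

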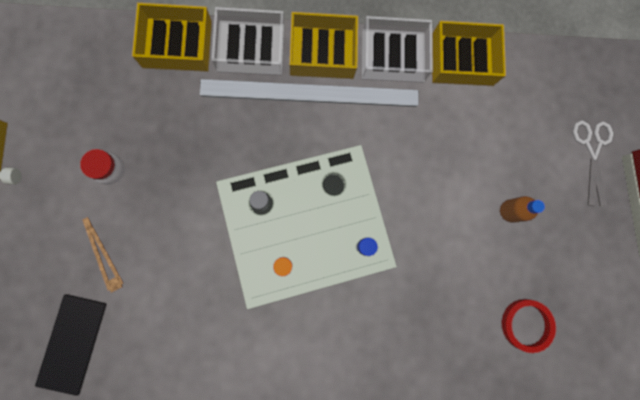

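View pics/scene1.png

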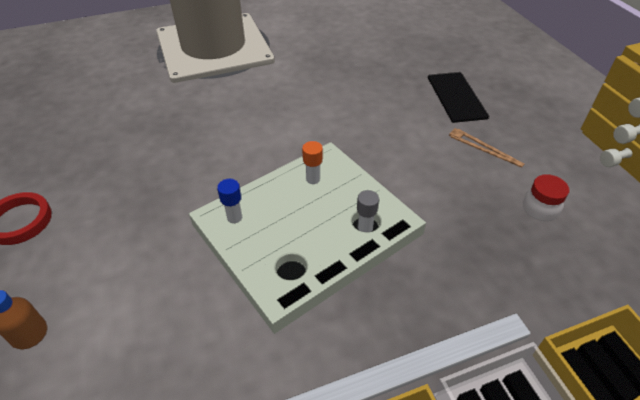

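The top view shows the blue cap at (367,246), orange at (283,266), grey at (260,201) and the empty hole at (333,184). The scene view agrees.

Run:
```python
from h import *
for n,S in(('top',dict(blue=(367,246),orange=(283,266),grey=(260,200),hole=(333,184))),('scene',dict(blue=(230,187),orange=(312,150),grey=(368,202),hole=(291,267)))):
    d=np.load(n+'1.npz');P=d['P'];px=d['px'].astype(int)
    g=(px.min(-1)>150)&(abs(P[...,2]-26)<8)&(P[...,0]>300); print(n,'board z',np.median(P[g][:,2]))
    for k,(u,v) in S.items():
        W=P[v-25:v+26,u-25:u+26].reshape(-1,3); 
        if k!='hole':
            zt=P[v-2:v+3,u-2:u+3,2].max() if n=='top' else np.percentile(W[:,2],99)
            m=W[abs(W[:,2]-zt)<4]
            c,r=cv2.minEnclosingCircle(m[:,:2].astype(np.float32)); print(k,np.round(zt,1),np.round(m.mean(0),1),np.round(c,1),round(r,1),len(m))
        else:
            # dark region projected to the board's top plane, rim fit
            im_eye=np.array({'top':(517,36,685)}.get(n,(987,-115,552)),float)
            pw=px[v-25:v+26,u-25:u+26].reshape(-1,3)
            lo=W[W[:,2]<16]
            print('hole floor',np.round(lo.mean(0),1),len(lo))
            msk=((P[v-25:v+26,u-25:u+26,2]<22)).astype(np.uint8)
            nb,l,st,ce=cv2.connectedComponentsWithStats(msk); i=l[25,25]
            cn=max(cv2.findContours((l==i).astype(np.uint8),0,1)[0],key=len)[:,0]
            q=[]
            im=get_image(n) if 'im'+n not in globals() else globals()['im'+n]; globals()['im'+n]=im
            for a,b in cn:
                ray=rot(im['attitude'])@np.array([(u-25+a-im['cx'])/im['fx'],(v-25+b-im['cy'])/im['fy'],1])
                e=np.array(im['eye']); q.append((e+ray*(26-e[2])/ray[2])[:2])
            el=cv2.fitEllipse(np.float32(q)); print('hole rim ellipse',np.round(el[0],1),np.round(el[1],1))
```

```text
top board z 25.6248150522307
blue 93.6 [522.6 -75.8  91.4] [522.6 -75.8] 14.7 271
orange 93.2 [489.   55.2  91.6] [489.   55.1] 14.6 298
grey 76.7 [591.5  98.1  74. ] [592.   98.2] 14.6 219
hole floor [631.7 -27.1   8.4] 411
hole rim ellipse [629.5 -25.8] [39.7 40.4]
scene board z 27.594925458431476
blue 94.7 [525.  -75.   93.3] [524.4 -74.3] 15.4 293
orange 94.5 [491.2  55.6  93.3] [489.3  54.9] 16.0 233
grey 76.8 [594.5  98.3  75.4] [593.9  99. ] 15.5 292
hole floor [623.7 -23.6  10.7] 514
hole rim ellipse [631.7 -25.6] [37.2 39.7]
```

Emit:
play_rows(plan="8.78 -3.5 -3.77 0 0 0 0;8.78 -3.5 -3.77 0 0 0 0;8.78 -3.5 -3.77 0 0 0 0;8.78 -3.5 -3.77 0 0 0 0;8.78 -3.5 -3.77 0 0 0 0;8.78 -3.5 -3.77 0 0 0 0;8.78 -3.5 -3.77 0 0 0 0;8.78 -3.5 -3.77 0 0 0 0;8.78 -3.5 -3.77 0 0 0 0;8.78 -3.5 -3.77 0 0 0 0;8.78 -3.5 -3.77 0 0 0 0;8.78 -3.5 -3.77 0 0 0 0;8.78 -3.5 -3.77 0 0 0 0;8.78 -3.5 -3.77 0 0 0 0;8.78 -3.5 -3.77 0 0 0 0;8.78 0 0 0 0 0 0;8.78 0 0 0 0 0 0")

```text
t: 2.33
ee_pos: [522.2, -75.0, 222.3]
orientation: [-0.402, -3.115, -0.0]
ft_force: [0.3, -0.5, 0.1]
width: 87.8
```

Emit:
play_rows(plan="8.78 -0.1 0 3 0 0 0;8.78 0 0 3 0 0 0;8.78 0 0 3 0 0 0;8.78 0 0 2.6 0 0 0;8.78 0 0 2 0 0 0;8.78 0 0 1.4 0 0 0;8.78 0 0 0.8 0 0 0;8.78 0 0 0.4 0 0 0;8.78 0 0 0 0 0 0;8.78 0 0 0 0 0 0")

```text
t: 3.58
ee_pos: [524.3, -75.7, 61.2]
orientation: [0.401, 3.115, -0.0]
ft_force: [-0.4, -0.1, -0.4]
width: 87.8
```

Run:
```python
from h import *
o=get_obs();print(o['ee_pos'],o['ft_force'])
im=grab('wrist','w1.png');print(im['fx'],im['cx'],im['cy'],im['eye'],im['attitude'])
```

```text
[524.27875494 -75.65491558  61.17625907] [-0.38135877 -0.12289893 -0.39721138]
309.70691628693146 319.90152301003553 199.00444097225724 [451.58877974 -57.79904825 223.36328706] [2.3045895  1.77927657 0.2496821 ]
```

View pics/w1.png

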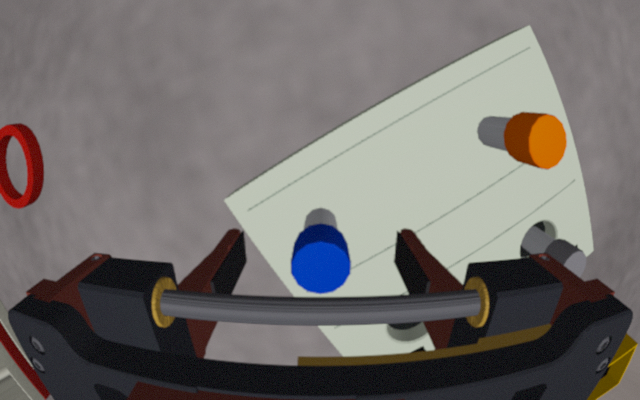

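The blue cap, at (320,258), is centred between the open fingers at about (240,…) and (400,…). Closing gradually.

Emit:
play_rows(plan="6 0 0 0 0 0 0;4.5 0 0 0 0 0 0;3.8 0 0 0 0 0 0;3.5 0 0 0 0 0 0;3.3 0 0 0 0 0 0;3.1 0 0 0 0 0 0;2.9 0 0 0 0 0 0;2.6 0 0 0 0 0 0;2 0 0 0 0 0 0;2 0 0 0 0 0 0")

```text
t: 4.88
ee_pos: [523.9, -75.5, 60.7]
orientation: [0.401, 3.116, 0.0]
ft_force: [-0.3, -0.4, -0.5]
width: 29.2
```

Run:
```python
from h import *
o=get_obs();print(o['ee_pos'],o['ft_force'],o['moment'],o['width'])
im=grab('scene','s2.png')
c=im['pixels'][110:300,150:420,::-1];cv2.imwrite('pics/s2c.png',cv2.resize(c,None,fx=2.9,fy=2.9,interpolation=2))
for n in ('scene','top'):
  im=get_image(n);P=cloud(im);p=im['pixels'].astype(int)
  b=(p[...,2]>p[...,0]+60)&(p[...,2]>p[...,1]+60)&(abs(P[...,0]-523)<40)&(abs(P[...,1]+75)<40)
  if b.sum(): print(n,b.sum(),P[b].mean(0),P[b].min(0),P[b].max(0))
```

```text
[523.93834975 -75.48315159  60.67181341] [-0.32130283 -0.41272603 -0.52718161] [0.12716853 0.01161752 0.0064541 ] 29.238432136952902
scene 416 [528.41024212 -76.32123518  89.39068762] [509.81805598 -89.99438833  70.30612373] [540.19316054 -62.34879487  95.65733256]
```

View pics/s2c.png

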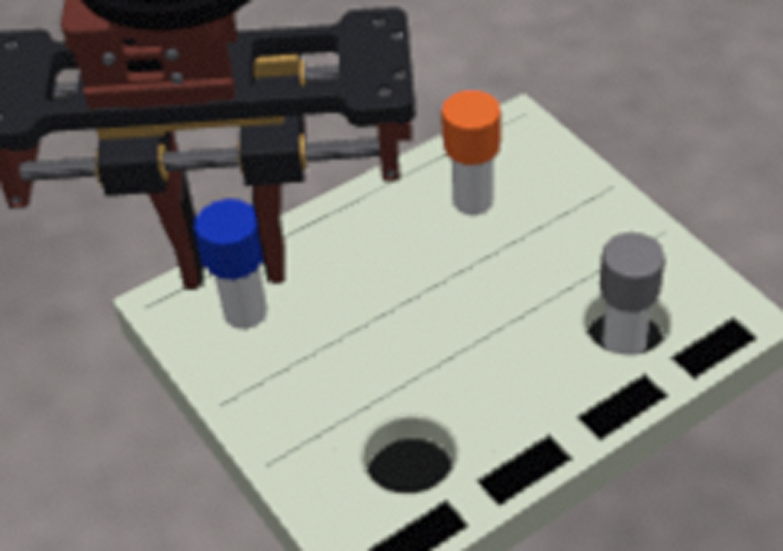

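Emit:
play_rows(plan="2 0 0 0.05 0 0 0;2 0 0 0 0 0 0")

```text
t: 5.28
ee_pos: [524.1, -75.5, 60.6]
orientation: [0.401, 3.116, -0.0]
ft_force: [-0.9, 1.4, 5.2]
width: 29.7
```

Emit:
play_rows(plan="2 -0.5 0.4 0 0 0 0;2 -0.8 0.66 0 0 0 0;2 -0.8 0.66 0 0 0 0;2 -0.8 0.66 0 0 0 0;2 -0.8 0.66 0 0 0 0;2 -0.6 0.5 0 0 0 0;2 0 0 0 0 0 0")

```text
t: 6.15
ee_pos: [574.5, -52.2, 60.6]
orientation: [-0.4, -3.116, 0.0]
ft_force: [-2.2, 0.3, 6.1]
width: 29.7
```

Emit:
play_rows(plan="2 -0.6 0.5 0 0 0 0;2 -0.8 0.66 0 0 0 0;2 -0.8 0.66 0 0 0 0;2 -0.8 0.66 0 0 0 0;2 -0.8 0.66 0 0 0 0;2 -0.6 0.5 0 0 0 0;2 -0.4 0.31 0 0 0 0;2 0 0 0 0 0 0;2 0 0 0 0 0 0")

```text
t: 7.28
ee_pos: [630.5, -26.1, 59.9]
orientation: [-0.401, -3.115, 0.0]
ft_force: [-0.4, -0.0, -2.0]
width: 29.2
```

Run:
```python
from h import *
im=grab('scene','s3.png')
c=im['pixels'][150:310,190:420,::-1];cv2.imwrite('pics/s3c.png',cv2.resize(c,None,fx=3.4,fy=3.4,interpolation=2))
```

```text
(no output)
```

View pics/s3c.png

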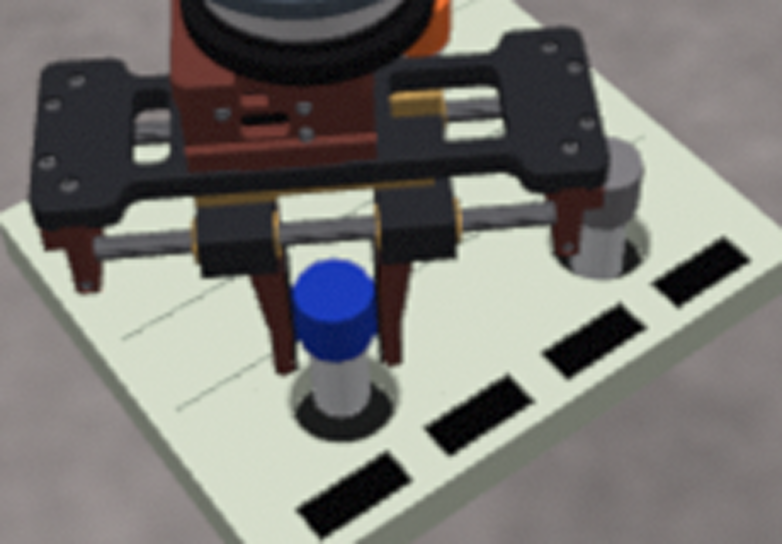

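The post hangs over the hole (foot at about (340,410) in the crop), and the contact force is gone. Lowering.

Emit:
play_rows(plan="2 0 0 0.4 0 0 0;2 0 0 0.5 0 0 0;2 0 0 0.4 0 0 0;2 0 0 0.3 0 0 0;2 0 0 0.1 0 0 0;2 0 0 0 0 0 0")

```text
t: 8.07
ee_pos: [630.9, -26.1, 43.1]
orientation: [-0.401, -3.116, 0.0]
ft_force: [-0.0, -0.3, -1.3]
width: 29.7
```

Emit:
play_rows(plan="2 0 0 0.05 0 0 0;2 0 0 0.05 0 0 0;2 0 0 0 0 0 0")

```text
t: 8.45
ee_pos: [631.1, -26.1, 42.6]
orientation: [0.401, 3.115, -0.0]
ft_force: [-1.4, -0.7, 3.0]
width: 29.4
```

Emit:
play_rows(plan="3.2 0 0 0 0 0 0;3.6 0 0 0 0 0 0;4.5 0 0 0 0 0 0;6 0 0 0 0 0 0;7 0 0 0 0 0 0;7 0 0 0 0 0 0;7 0 0 -1 0 0 0;7 0 0 -3 0 0 0;7 0 0 -4 0 0 0;7 0 0 -5 0 0 0;7 0 0 -5 0 0 0;7 5 0 0 0 0 0;7 5 0 0 0 0 0;7 5 0 0 0 0 0;7 0 0 0 0 0 0")

```text
t: 10.32
ee_pos: [482.6, 12.4, 222.7]
orientation: [-0.399, -3.115, 0.0]
ft_force: [1.1, 0.0, 0.8]
width: 69.7
```

Run:
```python
from h import *
print(get_obs()['width'])
im=grab('scene','s4.png');P=cloud(im);print(P.shape)
c=im['pixels'][120:310,170:440,::-1];cv2.imwrite('pics/s4c.png',cv2.resize(c,None,fx=2.9,fy=2.9,interpolation=2))
p=im['pixels'].astype(int)
m={'blue':(p[...,2]>p[...,0]+60)&(p[...,2]>p[...,1]+60),'orange':(p[...,0]>p[...,2]+100)&(p[...,1]<160)}
for k,c in (('blue',(630,-26)),('orange',(490,55)),('grey',(593,98))):
  b=(np.hypot(P[...,0]-c[0],P[...,1]-c[1])<30)&(P[...,2]>40)&(P[...,2]<110)
  if b.sum()<20: print(k,'hidden');continue
  zt=np.percentile(P[b][:,2],95); t=P[b&(P[...,2]>zt-4)]; print(k,zt,t.mean(0),len(t))
```

```text
69.73969726565416
(400, 640, 3)
blue 76.68247324007334 [631.42973471 -26.08607282  75.38996096] 364
orange 94.35905193377073 [491.3906512   55.3810306   93.24744682] 240
grey 76.59061786359688 [594.48905583  98.39664341  75.36974191] 290
```

View pics/s4c.png

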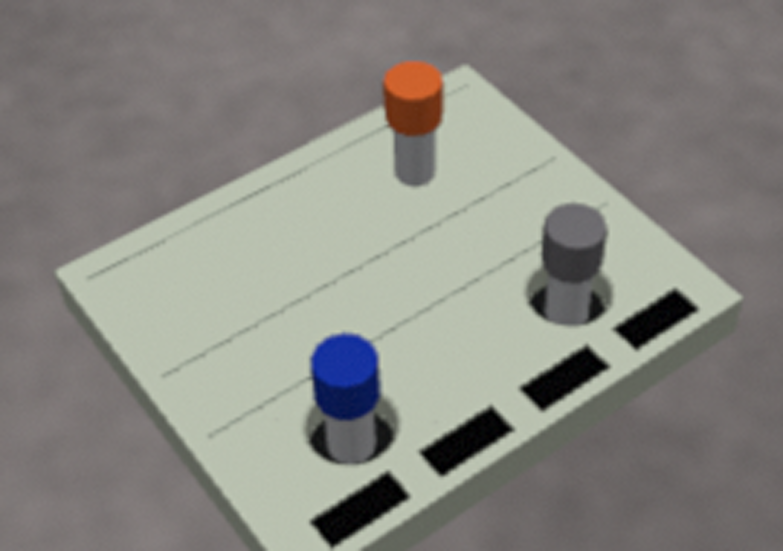

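Blue stands upright in the hole at crop (345,440), its top level with the grey one. Orange and grey are unmoved.

```bash
python3 -c "
from workcell import *
print(close_job())"
```

```text
the job is handed in; nothing more can be done
None
```

The blue post is standing upright and fully down in the empty hole, and I handed the job in at about 10.4 s of the 35 s allowed. I gripped it by the cap and slid it across the board, pressing lightly (5–6 N). Over the hole I lowered it until it touched the floor, then let go and backed the gripper clear.

- **Blue post:** its top measures 76.7 mm high, level with the grey post's 76.6 mm. Its centre is at (631.4, −26.1), within about 1 mm of the hole centre measured from the same camera.
- **Bystanders:** in that camera, orange and grey are within 0.2 mm of their starting positions.
- **Forces:** the wrist force readings at the end of each move stayed at about 6 N or less. I did not see the peaks within moves.
- **Disagreements:** the two cameras differed by about 2 mm in x, which is within calibration. The hole rim measured 37–40 mm against the stated 42 mm. Neither affected the fit.
- **Drop into the hole:** still gripped, the post did not fall by itself at the hole, so I lowered it the 18 mm with the arm.

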